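Press the ferrule onto a beer-tap handle with the ratchet clamp

ROBOT

A 6-joint arm with a two-finger parallel gripper is mounted at the origin on the work surface. World frame = base frame: x ahead of the robot, y to its left, z up, the work surface at z = 0. Lengths are in m, angles in rad, forces in N, time in s.
With the tool pointing down it reaches from about 0.375 to 0.975 m from the base axis. Payload 3.8 kg.
Tool frame: the origin (TCP) lies between the finger pads; the fingertips stand 22 mm ahead of it and the grasp point (between the pads) lies 3 mm ahead of it (r.tip_reach is the distance from the TCP to the fingertips, in m); z points along the fingers, y is the line along which they close (so a half turn about z gives the same grasp; the last joint's range is limited). The gripper opens to 88 mm and grips with 3 to 60 N. Pads are 18 mm wide; open, the fingers measure 123 mm over their backs; the gripper's body (75 mm by 187 mm) begins 45 mm behind the grasp point.
Start: joints at [-1.306, 0.264, 1.604, -0, 1.274, -0.037], TCP at [0.201, -0.644, 0.232] pointing down, gripper open.
Joint ranges: [-2.63, 2.63], [-0.94, 2.18], [0.31, 2.57], [-1.31, 4.45], [0, 2.66], [-2.55, 2.55]. Speed limits (rad/s): [2.57, 2.57, 3.14, 3.14, 3.14, 3.14].

INTERFACE

Orientations are given as a unit quaternion [w, x, y, z].
In Python, from plant import r gives the robot as it stands. Calls block until the motion is done:
- r.move_ptp(position, orientation): joint-space move of the TCP to a pose.
- r.move_straight(position, ori=None, v=0.15, contact_N=None): straight line of the TCP; ori=None keeps the orientation; v is the mean speed in m/s. With contact_N (N) it stops when the force on the tool has changed by that much, and returns True; else False.
- r.move_j(angles): joint-space move.
- r.ungrasp() and r.clamp(grasp_force=None): open the fingers fully, or close them until they stop; grasp_force is the grip in N (None keeps the last).
- r.hold(seconds).
- r.solve_ik(position, orientation): joint angles nearest the present ones, or None.
- r.get_obs(): the state.
- r.get_image(name): name is "scene" or "top" or "wrist"; returns the picture (420x560x3 uint8, red, green, blue); there is no depth.
- r.camera_model(name): a dict with "vertical_fov" (degrees; the focal length in pixels is half the picture's height over the tangent of half this angle, whatever the lens; pixels are square), "cx", "cy" (the principal point, pixels), "k1" (the pictures are not rectified: a ray, as slopes to the right and down, at radius r is drawn at 1 + k1 r^2 times it, then the intrinsics apply), "extrinsics" (4x4, takes a point from camera to world coordinates). Camera axes: x right, y down, z forward; pixel columns grow to the right and rows downward; lengths in m; the calibration is good to about 2 mm. A picture is of the moment at which its call begins: read the wrist's pose just before it. camera_model takes no time and is no camera call; for the wrist camera it gives the pose at the moment of the call.
A pose or a line that the arm cannot do raises r.MotionError and nothing moves.
- r.hand_in(): hands the job in; it is judged then, once.
Trained networks look in the newest picture that a camera, given by its name, has taken for a name from the list of things; names that differ only in an ending like _2 or _b are one class to them, and where a whole thing is asked for, a point or a joint stands for the part that bears it (a point fixed in the world has none). Each returns a list of dicts, best first, with "confidence" (0 to 1); they miss things now and then, are a little off and sometimes report something else, mostly with a low value. They report only what shows in the picture. A call takes as long as a camera call.
- r.cut_out(camera, query): "region" (420x560 bool, what is visible of it) and "bbox" ([left, top, right, bottom] in pixels, round what is visible of it).
- r.spot_point(camera, query): "point" ([column, row] in pixels: a listed point, or the origin of a listed thing).
The state is a dict: "time_s": time; "joint_positions": joint angles; "qvel": joint speeds; "joint_torque": joint torques, N m; "position": TCP position; "tool_rot": TCP orientation; "force": force on the tool from outside, world axes, zero at the start; "ft_torque": the same for the moment, N m; "opening": finger opening in m; "finger_force": force on a finger pad.
Only numpy, scipy, OpenCV 4.12 (cv2) and the standard library are available. Lean on these libraries where they do the work, as an engineer would, in place of code of your own. Each camera call takes 0.05 s, during which the arm holds its last target. There are 200 camera calls.

TASK

Pump the clamp's long trigger paddle until its jaw has pushed the brass ferrule fully home against the shoulder of the wooden tap handle, without pushing the jaw or the ferrule directly. Then hold the small release tab down until the jaw has sprung all the way back, and leave the clamp alone.

Things in the scene. Friction and masses are not known exactly. Their poses are not given: they have to be found in the camera images.
- paddle (a point): Centre of the top of the trigger paddle: a black pad 50 x 40 x 8 mm on the grey lever at one end of a ratchet clamp on a 440 x 100 mm board, 119 mm above the table when let go. Its x axis then points along the board the way the jaw advances, z up; the lever's pivot is 98 mm along x. Pressed straight down it sinks 30 mm, taking 4 to 15 N, and springs back; free space under it.
- release_tab (a point): Top centre of the release tab, a black pad 26 x 30 x 8 mm, over the board's side, 88 mm above the table, 130 mm along x and 67 mm along y from the paddle. x: the way the jaw advances, y outwards, z up. Pressed straight down it sinks 18 mm (2 to 10 N), swinging 10 mm outwards, and springs back. From 14 mm down, with the paddle let go, the jaw is free and returns within 1 s.
- jaw (a joint): Advance in m of the steel jaw plate (44 wide, 70 high, 12 mm thick) on its toothed rack: 0 = fully back; it has the ferrule fully home at about 0.031. Each paddle press of over 25 mm, then let rise fully, gains one click of 0.010 that the ratchet holds; three full presses do it, and the one that brings the ferrule home stops hard before the end of its stroke.
- ferrule (a joint): Gap in m between the brass ferrule (34 mm across, 24 mm long) and the shoulder of the dark wooden tap handle lying in the clamp: 0 = fully home; it starts 0.012 to 0.018 out, moves stiffly (6 N) and stays where it is pushed. A spare tap handle lying loose on the table is not part of the job.

How it is judged:
By the outcome, as a careful person would: the job done as asked, in the order asked, and still so for the second after the job is handed in, with the robot touching nothing.
It also fails if it takes over 45 s, if anything falls off the work surface, if the arm or the gripper's body presses on something with over 40 N, if the wrist force passes 120 N, or if a joint passes its speed limit or range.

## Working session

There is one attempt and no reset: what is moved stays moved. The work goes in short steps, each a Python script; the robot and the scene stay as the last script left them, time stands still between calls to the robot, and variables do not carry over. Pictures are saved under pics/ and viewed, at most 10 in all, crops included, and the job is handed in when it is done.

```bash
mkdir -p pics; cat > h.py <<'E'
import numpy as np, cv2
from plant import r
def save(n,f): 
    im=r.get_image(n); cv2.imwrite('pics/'+f,im[:,:,::-1]); return im
def cam(n):
    m=r.camera_model(n); f=210/np.tan(np.radians(m["vertical_fov"])/2); return m,f,np.array(m["extrinsics"])
def toworld(n,px,z):
    m,f,T=cam(n); d=np.array([(px[0]-m["cx"])/f,(px[1]-m["cy"])/f]); u=d.copy()
    for _ in range(20): u=d/(1+m["k1"]*(u@u))
    v=T[:3,:3]@np.array([u[0],u[1],1]); o=T[:3,3]; return o+v*(z-o[2])/v[2]
def topix(n,p):
    m,f,T=cam(n); q=T[:3,:3].T@(np.array(p)-T[:3,3]); u=q[:2]/q[2]; u=u*(1+m["k1"]*(u@u)); return u*f+[m["cx"],m["cy"]]
E
python3 - <<'E'
from h import *
a=save('top','t0.png'); b=save('scene','s0.png')
cv2.imwrite('pics/both.png',cv2.resize(np.vstack([a,b])[:,:,::-1],(400,600)))
for c in ('top','scene'):
    for q,z in (('paddle',.119),('release_tab',.088),('jaw',.06),('ferrule',.06)):
        for d in r.spot_point(c,q)[:2]:
            print(c,q,round(d['confidence'],2),np.round(d['point']),np.round(toworld(c,d['point'],z),4))
o=r.get_obs();print(o['time_s'],o['tool_rot'],o['force'])
E
```

```text
top paddle 0.58 [300. 155.] [ 0.6371 -0.1293  0.119 ]
top release_tab 0.62 [320. 244.] [ 0.4891 -0.1613  0.088 ]Traceback (most recent call last):
  File "<stdin>", line 6, in <module>
ValueError: it knows: paddle, release_tab
```

View pics/t0.png

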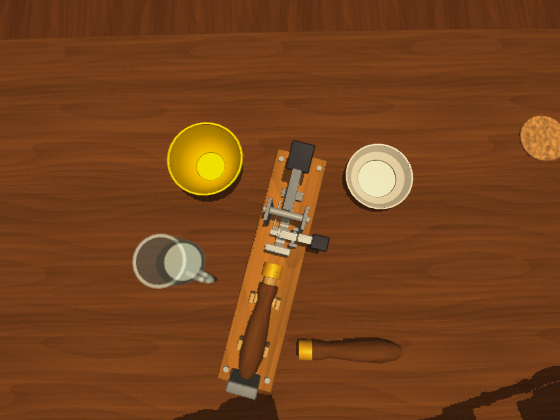

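View pics/s0.png

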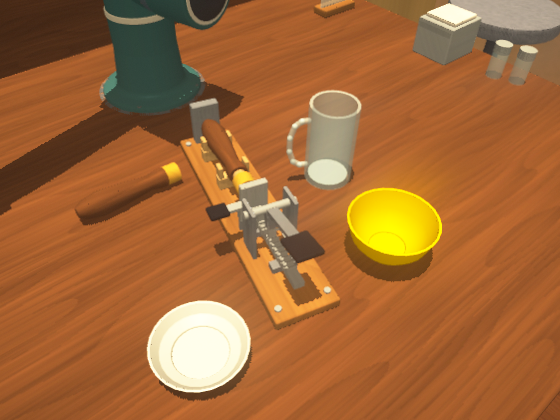

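Top view: paddle pad at (300,155), tab at (320,244), with the jaw advancing down the picture towards the robot. Both detections match the picture, and their separation (151 mm) is close to the nominal 146. Next I'll go above and look from close by.

```bash
cat >> h.py <<'E'
from scipy.spatial.transform import Rotation as R
def down(yaw):  # tool z down, tool y along world direction yaw (either sense), nearest joint 6
    best=None
    for s in (1,-1):
        y=s*np.array([np.cos(yaw),np.sin(yaw),0]); z=np.array([0,0,-1.]); x=np.cross(y,z)
        q=R.from_matrix(np.c_[x,y,z]).as_quat(); yield np.array([q[3],q[0],q[1],q[2]])
def pick(p,yaw):
    c=[(abs(np.array(j)-r.get_obs()['joint_positions']).max(),q) for q in down(yaw) if (j:=r.solve_ik(p,q)) is not None]
    return min(c,key=lambda t:t[0])[1]
E
python3 - <<'E'
from h import *
for c in ('scene',):
    r.get_image(c)
    for q,z in (('paddle',.119),('release_tab',.088)):
        for d in r.spot_point(c,q)[:2]: print(c,q,round(d['confidence'],2),np.round(d['point']),np.round(toworld(c,d['point'],z),4))
print(r.tip_reach)
th=np.radians(165); p=np.array([.60,-.13,.30])
r.clamp(10)
q=pick(p,th-np.pi/2); r.move_ptp(p,q)
r.hold(.2); save('wrist','w0.png')
for q,z in (('paddle',.119),('release_tab',.088)):
    for d in r.spot_point('wrist',q)[:2]: print('wrist',q,round(d['confidence'],2),np.round(d['point']),np.round(toworld('wrist',d['point'],z),4))
o=r.get_obs();print(o['time_s'],o['position'],o['force'],o['joint_positions'])
E
```

```text
scene paddle 0.61 [304. 244.] [ 0.6395 -0.1299  0.119 ]
scene release_tab 0.63 [219. 213.] [ 0.5007 -0.1635  0.088 ]
0.022
wrist paddle 0.82 [284. 225.] [ 0.6372 -0.132   0.119 ]
wrist release_tab 0.88 [223.  92.] [ 0.4939 -0.1581  0.088 ]
4.3333 [ 0.59992543 -0.13034989  0.29991282] [-0.51780778 -1.10151029 -0.41283955] [-2.54515730e-01  1.14868010e-01  1.65463105e+00 -1.00723938e-05
  1.37223138e+00 -1.56289933e+00]
```

View pics/w0.png

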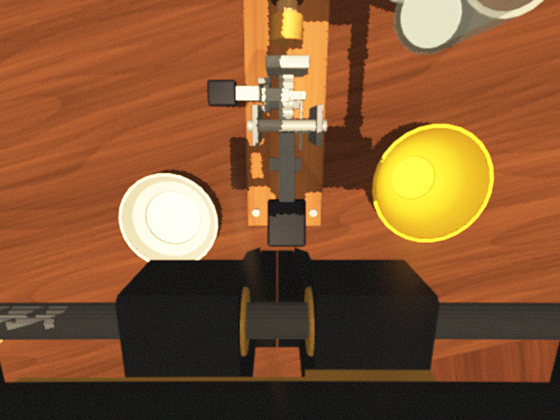

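The wrist view shows the paddle at (286,222) and the tab at (222,92). The measured separation is 145.8 mm against 146.2 nominal, so I'll pump now.

```bash
cat > pump.py <<'E'
from h import *
P=np.array([.638,-.131]); th=np.radians(164); tr=r.tip_reach
def st(t): o=r.get_obs(); print(t,round(o['time_s'],2),np.round(o['position'],4),'tipz',round(o['position'][2]-tr,4),np.round(o['force'],1))
q=pick([*P,.17],th-np.pi/2)
r.move_ptp([*P,.127+tr],q); st('above')
for i in range(3):
    c=r.move_straight([*P,.089+tr],v=.06,contact_N=35); st(f'press{i} {c}')
    r.hold(.15); st(' held')
    r.move_straight([*P,.126+tr],v=.1); r.hold(.3); st(' up')
r.move_straight([*P,.28],v=.2)
back=P-.05*np.array([np.cos(th),np.sin(th)])
save('top','t1.png'); save('wrist','w1.png'); s=save('scene','s1.png'); cv2.imwrite('pics/s1c.png',cv2.resize(s[90:310,160:360,::-1],None,fx=2.7,fy=2.7,interpolation=cv2.INTER_CUBIC))
E
python3 pump.py
```

```text
above 5.0 [ 0.6385 -0.1312  0.1499] tipz 0.1279 [-0.6 -0.   0.7]
press0 False 5.78 [ 0.6377 -0.131   0.1112] tipz 0.0892 [-2.4  0.2  2.8]
 held 5.93 [ 0.6376 -0.1309  0.1112] tipz 0.0892 [-1.5  0.   3.7]
 up 6.75 [ 0.6375 -0.1309  0.1471] tipz 0.1251 [ 0.   0.1 -0.2]
press1 False 7.52 [ 0.6375 -0.1309  0.1112] tipz 0.0892 [-2.1  1.3  3.7]
 held 7.67 [ 0.6376 -0.1309  0.1112] tipz 0.0892 [-3.7  0.2  3.8]
 up 8.48 [ 0.6375 -0.1309  0.1471] tipz 0.1251 [ 0.1  0.8 -0.3]
press2 False 9.25 [ 0.6376 -0.1309  0.1112] tipz 0.0892 [-3.3  0.9  2.2]
 held 9.4 [ 0.6376 -0.1309  0.1112] tipz 0.0892 [-2.2 -0.   3.3]
 up 10.22 [ 0.6375 -0.1309  0.1471] tipz 0.1251 [ 0.7 -0.5 -0.2]
```

View pics/s1c.png

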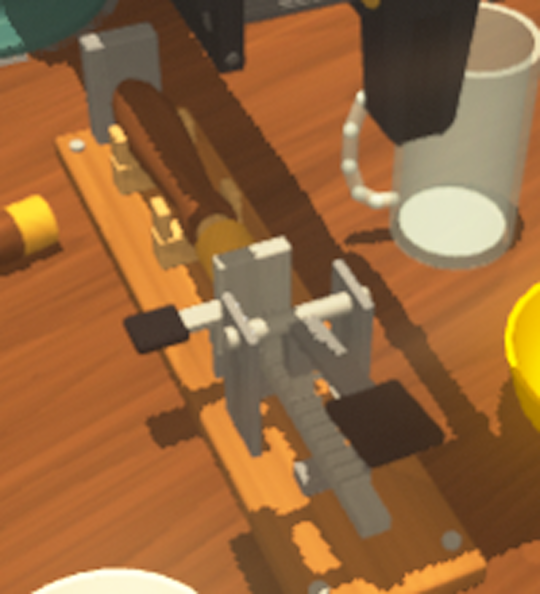

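```bash
python3 - <<'E'
import cv2,numpy as np
f=lambda p,s:cv2.resize(cv2.imread(p)[s],(390,290),interpolation=cv2.INTER_CUBIC)
t=np.s_[195:295,225:360]; s=np.s_[150:290,190:378]
cv2.imwrite('pics/cmp.png',np.vstack([np.hstack([f('pics/t0.png',t),f('pics/t1.png',t)]),np.hstack([f('pics/s0.png',s),f('pics/s1.png',s)])]))
E
```

```text
(no output)
```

View pics/cmp.png

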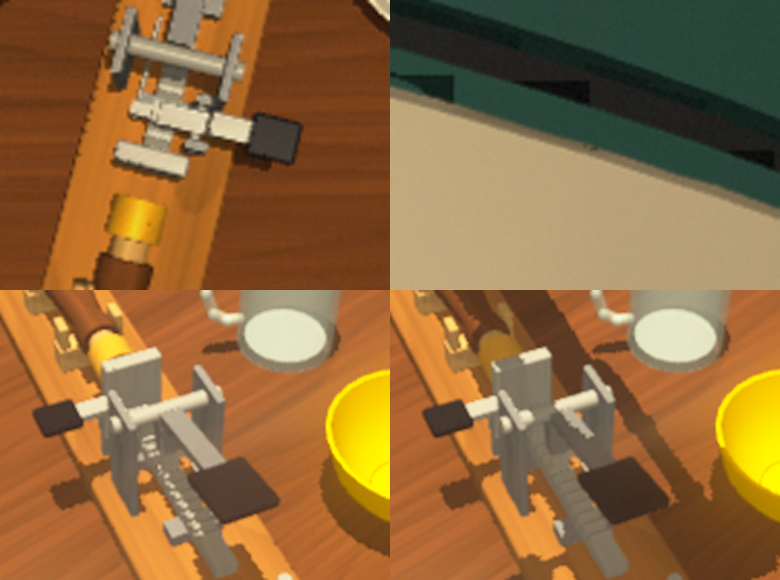

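The jaw has not moved: its plate and rack end sit at the same pixels as before. I'll probe the press profile in steps.

```bash
cat > probe.py <<'E'
from h import *
P=np.array([.638,-.131]); tr=r.tip_reach
def st(t): o=r.get_obs(); print(t,round(o['time_s'],2),np.round(o['position'],4),'tipz',round(o['position'][2]-tr,4),np.round(o['force'],1),o['opening'])
r.move_straight([*P,.130+tr],v=.25); st('above')
c=False
for z in (.118,.110,.102,.095,.089,.085,.081):
    c=r.move_straight([*P,z+tr],v=.06,contact_N=25); st(f'{z} {c}')
    if c: break
s=save('scene','s2.png'); cv2.imwrite('pics/s2c.png',cv2.resize(s[120:300,180:380,::-1],None,fx=2.7,fy=2.7,interpolation=cv2.INTER_CUBIC))
E
python3 probe.py
```

```text
above 11.83 [ 0.6384 -0.1311  0.1523] tipz 0.1303 [ 0.9 -0.4 -0. ] 0.0006230653081515758
0.118 False 12.18 [ 0.6382 -0.131   0.1405] tipz 0.1185 [0.8 1.1 0.1] 0.0007647497680936892
0.11 False 12.47 [ 0.6375 -0.1309  0.1313] tipz 0.1093 [ 0.1 -0.2 -0.3] 0.0006688932565319879
0.102 False 12.75 [ 0.6374 -0.1309  0.1231] tipz 0.1011 [-0.   0.2 -0.1] 0.00048157139701269483
0.095 False 13.02 [ 0.6375 -0.1309  0.1162] tipz 0.0942 [-0.3 -0.2  0.2] 0.0002182246575196785
0.089 False 13.27 [ 0.6386 -0.1312  0.1116] tipz 0.0896 [-0.5  0.5  3.5] 0.0006262468042314219
0.085 False 13.52 [ 0.6392 -0.1313  0.1081] tipz 0.0861 [0.7 0.1 4.7] 0.00013124655075186448
0.081 False 13.77 [ 0.6397 -0.1314  0.1045] tipz 0.0825 [ 1.7 -0.8  5.8] 0.0005937860984529468
```

View pics/s2c.png

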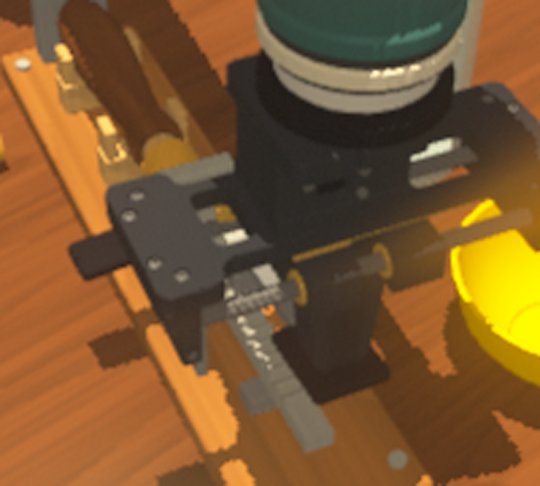

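```bash
python3 - <<'E'
from h import *
for z in (.08,.093,.106,.119,.13): print(z,[np.round(toworld(c,p,z)[:2],4) for c,p in (('top',(300,155)),('scene',(304,244)))])
for z in (.119,.0925,.0825,.065): print(z, np.round(topix('scene',[.638,-.131,z]),1))
for d in r.spot_point('scene','paddle'): print(d['point'],d['confidence'])
E
```

```text
0.08 [array([ 0.6488, -0.1317]), array([ 0.615 , -0.1043])]
0.093 [array([ 0.645 , -0.1311]), array([ 0.623 , -0.1126])]
0.106 [array([ 0.6412, -0.1304]), array([ 0.631 , -0.1209])]
0.119 [array([ 0.6374, -0.1298]), array([ 0.639 , -0.1291])]
0.13 [array([ 0.6342, -0.1292]), array([ 0.6458, -0.1361])]
0.119 [302.3 244.2]
0.0925 [301.2 257.8]
0.0825 [300.8 262.7]
0.065 [300.  271.1]
[305.8, 247.0] 0.73
```

The cameras confirm the free paddle is at 119 mm, but the fingers only meet it at a nominal 93 mm. From there the force rises like the paddle spring. The real depth has to come from force, so I'll continue in steps to the bottom stop.

```bash
python3 - <<'E'
from h import *
P=np.array([.638,-.131]); tr=r.tip_reach
def st(t): o=r.get_obs(); print(t,round(o['time_s'],2),np.round(o['position'],4),'tipz',round(o['position'][2]-tr,4),np.round(o['force'],1),np.round(o['ft_torque'],2))
st('now')
for z in (.076,.071,.067):
    c=r.move_straight([*P,z+tr],v=.06,contact_N=15); st(f'{z} {c}')
    if c: break
s=save('scene','s3.png'); cv2.imwrite('pics/s3c.png',cv2.resize(s[120:300,180:380,::-1],None,fx=2.7,fy=2.7,interpolation=cv2.INTER_CUBIC))
for d in r.spot_point('scene','paddle'): print(d['point'],d['confidence'])
E
```

```text
now 13.87 [ 0.6397 -0.1314  0.1046] tipz 0.0826 [ 1.7 -0.1  5.2] [-0.12 -0.48 -0.04]
0.076 False 14.12 [ 0.6398 -0.1315  0.0995] tipz 0.0775 [ 3.  -1.4  4.6] [-0.06 -0.55  0.01]
0.071 False 14.37 [ 0.6394 -0.1314  0.094 ] tipz 0.072 [ 3.1 -0.8  4.3] [-0.14 -0.61  0.05]
0.067 False 14.62 [ 0.6393 -0.1314  0.0901] tipz 0.0681 [ 2.7 -1.3  6.3] [-0.1  -0.55 -0.03]
[302.2, 255.4] 0.56
```

View pics/s3c.png

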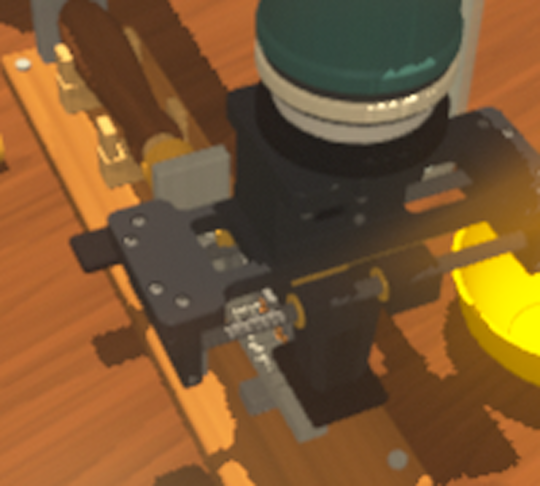

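The jaw is now advancing and the paddle is about 22 mm down. I'll finish this press and do the others with the corrected depth.

```bash
python3 - <<'E'
from h import *
P=np.array([.638,-.131]); tr=r.tip_reach
def st(t): o=r.get_obs(); print(t,round(o['time_s'],2),np.round(o['position'],4),'tipz',round(o['position'][2]-tr,4),np.round(o['force'],1),np.round(o['ft_torque'],2))
for i in range(3):
    c=r.move_straight([*P,.056+tr],v=.05,contact_N=22); st(f'press{i} {c}')
    r.move_straight([*P,.105+tr],v=.1); r.hold(.3); st(' up')
    print(i,[np.round(d['point']) for d in (r.get_image('scene') is not None and r.spot_point('scene','paddle'))])
s=save('scene','s4.png'); cv2.imwrite('pics/s4c.png',cv2.resize(s[120:300,180:380,::-1],None,fx=2.7,fy=2.7,interpolation=cv2.INTER_CUBIC))
E
```

```text
press0 True 14.99 [ 0.6394 -0.1313  0.0829] tipz 0.0609 [-3.5  0.5  9.2] [0.14 0.49 0.01]
 up 15.89 [ 0.6375 -0.1309  0.1261] tipz 0.1041 [-0.1  0.3 -0.2] [ 0.03 -0.18 -0.02]
0 [array([305., 243.])]
press1 True 16.96 [ 0.6413 -0.1319  0.0833] tipz 0.0613 [-2.   0.5  9.9] [0.13 0.46 0.02]
 up 17.86 [ 0.6375 -0.1309  0.1261] tipz 0.1041 [-0.5  0.4  0. ] [ 0.04 -0.17  0.03]
1 [array([303., 242.])]
press2 True 18.84 [ 0.6414 -0.1319  0.0862] tipz 0.0642 [-6.2  1.1 15.3] [ 0.27  0.99 -0.  ]
 up 19.72 [ 0.6375 -0.1309  0.1261] tipz 0.1041 [ 0.1 -0.3 -0.3] [ 0.04 -0.16 -0.01]
2 [array([305., 242.])]
```

View pics/s4c.png

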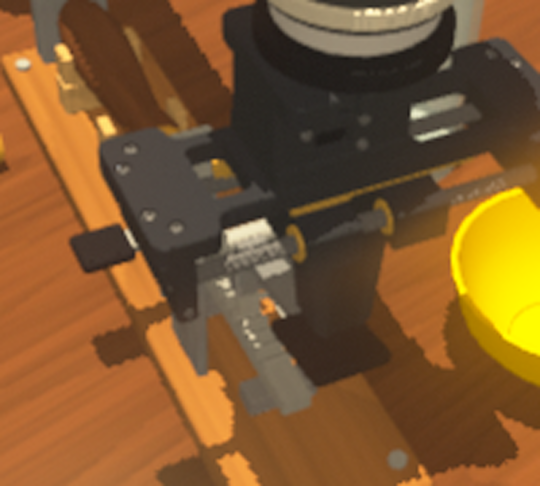

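Presses 1 and 2 ended at the stroke end (~31 mm). The third stopped hard about 3 mm earlier, as expected when the ferrule comes home. I'll check from above.

```bash
python3 - <<'E'
from h import *
r.move_straight([.638,-.131,.27],v=.25)
q=np.array(r.get_obs()['tool_rot'])
p=np.array([.51,-.12,.27]); r.move_ptp(p,pick(p,np.radians(74))); r.hold(.2)
s=save('wrist','w2.png')
for d in r.spot_point('wrist','release_tab')[:2]: print(np.round(d['point']),d['confidence'],np.round(toworld('wrist',d['point'],.088),4))
print(r.get_obs()['time_s'])
E
```

```text
[233. 185.] 0.9 [ 0.4944 -0.1597  0.088 ]
21.4667
```

View pics/w2.png

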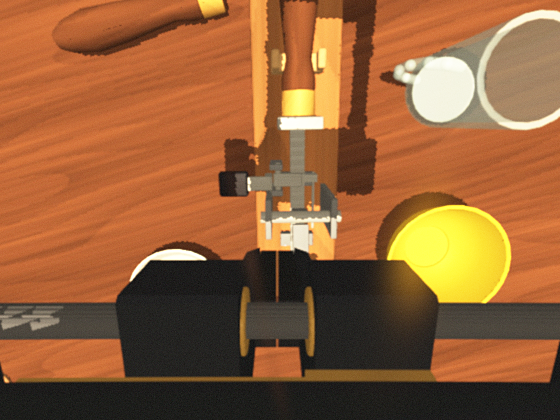

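The wrist view shows the ferrule at (298,102) flush against the dark shoulder with the jaw against it, and no pale tenon visible. The tab is at (233,184) → (0.494,-0.159). I'll press it with the tool tilted outward to keep the gripper body clear of the posts.

```bash
cat > tab.py <<'E'
from h import *
th=np.radians(164); bx=np.array([np.cos(th),np.sin(th),0]); by=np.array([-np.sin(th),np.cos(th),0])
a=np.radians(12); tz=np.array([0,0,-np.cos(a)])-by*np.sin(a); te=-.004
T=np.array([.4944,-.159,0])
def pos(out,z): return T+by*out+[0,0,z]-tz*te
def st(t): o=r.get_obs(); print(t,round(o['time_s'],2),'tip',np.round((o['position']+tz*te-T)@np.c_[bx,by,[0,0,1]],4),np.round(o['force'],1))
c=[]
for s in (1,-1):
    y=s*bx; q=R.from_matrix(np.c_[np.cross(y,tz),y,tz]).as_quat()[[3,0,1,2]]
    j=r.solve_ik(pos(3e-3,.14),q)
    if j is not None: c.append((abs(np.array(j)-r.get_obs()['joint_positions']).max(),q))
q=min(c,key=lambda t:t[0])[1]
E
python3 - <<'E'
from tab import *
up=pos(3e-3,.2); r.move_ptp(up,q); st('up')
c=r.move_straight(pos(3e-3,.105),v=.12,contact_N=8); st(f'over {c}')
if not c:
    for z in (.098,.092,.086,.082,.078):
        c=r.move_straight(pos(3e-3,z),v=.05,contact_N=3); st(f'{z} {c}')
        if c: break
s=save('scene','s5.png'); cv2.imwrite('pics/s5c.png',cv2.resize(s[120:300,120:320,::-1],None,fx=2.7,fy=2.7,interpolation=cv2.INTER_CUBIC))
for d in r.spot_point('scene','release_tab'): print(d['point'],d['confidence'],topix('scene',T+[0,0,.088]))
E
```

```text
up 22.62 tip [-0.0004  0.003   0.2002] [ 0.1 -0.6  0.5]
over False 23.57 tip [-0.0007  0.0031  0.1057] [-0.2  0.8 -0.2]
0.098 False 23.86 tip [0.0001 0.003  0.098 ] [ 0.6 -0.6 -0.2]
0.092 False 24.12 tip [0.0004 0.0029 0.0915] [-1.1 -0.8 -0.8]
0.086 False 24.39 tip [-0.0001  0.003   0.0859] [ 0.8 -0.7  2. ]
0.082 False 24.64 tip [0.0006 0.0028 0.0815] [0.4 0.5 0.2]
0.078 False 24.89 tip [-0.0001  0.003   0.0779] [-0.3 -1.   2.2]
```

View pics/s5c.png

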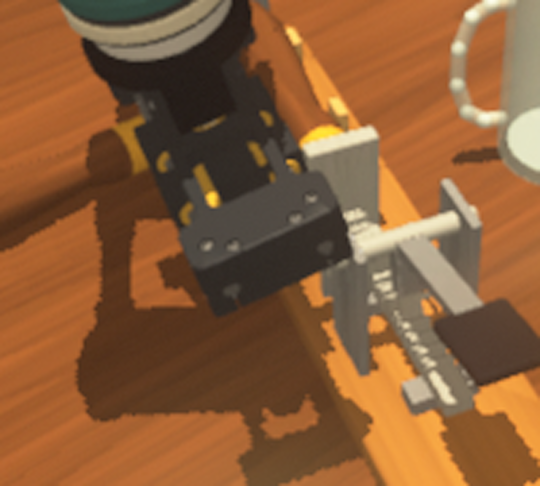

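The gripper body is beside the post and clear of it, with light contact on the tab. I'll press further while following the tab outward.

```bash
python3 - <<'E'
from tab import *
c=False
for z,o in ((.075,.006),(.072,.008),(.070,.009),(.068,.010),(.066,.011),(.064,.011),(.062,.011)):
    c=r.move_straight(pos(o,z),v=.05,contact_N=10); st(f'{z} {c}')
    f=r.get_obs()['force'][2]
    if c or f>12: break
r.hold(1.3); st('held')
s=save('scene','s6.png'); cv2.imwrite('pics/s6c.png',cv2.resize(s[120:300,120:320,::-1],None,fx=2.7,fy=2.7,interpolation=cv2.INTER_CUBIC))
E
```

```text
0.075 False 25.24 tip [-0.0003  0.0061  0.0752] [ 1.3 -0.1  2.1]
0.072 False 25.49 tip [-0.0007  0.0081  0.0724] [ 1.8 -0.6  4.6]
0.07 False 25.74 tip [-0.0009  0.0091  0.0706] [1.7 0.1 5.5]
0.068 False 25.99 tip [-0.0012  0.0102  0.0688] [2.9 0.  5.2]
0.066 False 26.24 tip [-0.0015  0.0111  0.0672] [2.6 0.5 7.3]
0.064 False 26.49 tip [-0.0017  0.0111  0.0665] [-1.3  1.2 15.5]
held 27.79 tip [-0.0017  0.0111  0.0665] [-1.   0.9 14.8]
```

View pics/s6c.png

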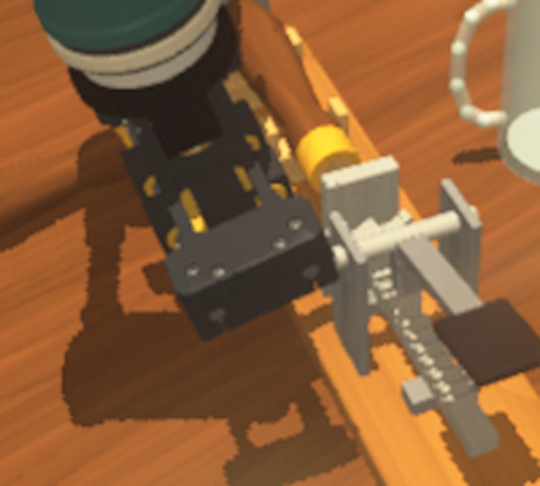

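The jaw has sprung back: the rack end is at about (300,283), its original place, and the ferrule stayed home. I'll hold briefly, retreat, and check the jaw numerically against the first picture.

```bash
python3 - <<'E'
from tab import *
r.hold(.6)
r.move_straight(pos(.013,.10),v=.08); r.move_straight(pos(.02,.24),v=.25)
r.move_j([-1.306,0.264,1.604,0,1.274,-0.037]); r.hold(.3); st('away')
def m(c,a,box):
    x0,y0,x1,y1=box; A=cv2.imread(f'pics/{c[0]}0.png'); t=A[y0:y1,x0:x1]; g=a[:,:,::-1][y0-25:y1+25,x0-25:x1+25]
    res=cv2.matchTemplate(np.ascontiguousarray(g),t,cv2.TM_CCOEFF_NORMED); _,v,_,l=cv2.minMaxLoc(res); return round(v,3),np.array(l)-25
s=save('scene','s7.png'); t=save('top','t7.png')
print('jaw scene',m('scene',s,(240,178,270,200)),'rack end',m('scene',s,(285,270,310,292)))
print('jaw top',m('top',t,(262,242,294,258)),'ferrule top',m('top',t,(260,262,284,278)),'tab',m('top',t,(310,234,330,252)),'paddle',m('top',t,(285,138,318,172)))
E
```

```text
away 32.02 tip [0.1482 0.548  0.2356] [ 0.   0.5 -0.7]
jaw scene (0.89, array([0, 0])) rack end (0.999, array([0, 0]))
jaw top (1.0, array([0, 0])) ferrule top (0.89, array([-2,  7])) tab (0.998, array([0, 0])) paddle (0.998, array([0, 0]))
```

```bash
python3 - <<'E'
import cv2,numpy as np
for f in ('t0','t7'):
    a=cv2.imread(f'pics/{f}.png')[:,:,::-1]
    print(f,[tuple(int(v) for v in a[y,round(272-(y-268)*.27)]) for y in range(262,298)])
E
```

```text
t0 [(198, 116, 40), (196, 129, 32), (240, 194, 30), (240, 196, 33), (240, 197, 35), (240, 193, 33), (240, 200, 37), (240, 205, 36), (240, 197, 32), (240, 202, 34), (240, 204, 34), (241, 212, 43), (240, 201, 30), (240, 206, 34), (235, 196, 38), (212, 156, 49), (228, 167, 77), (230, 172, 80), (230, 171, 81), (226, 166, 78), (230, 169, 80), (229, 169, 79), (204, 145, 66), (110, 58, 22), (121, 65, 27), (119, 64, 27), (119, 63, 29), (119, 63, 29), (118, 63, 25), (118, 63, 28), (115, 63, 24), (114, 60, 26), (113, 60, 23), (115, 62, 26), (112, 59, 22), (113, 62, 28)]
t7 [(199, 115, 37), (201, 117, 37), (201, 117, 39), (200, 118, 40), (199, 116, 39), (202, 117, 40), (201, 117, 39), (198, 116, 39), (182, 117, 32), (235, 174, 26), (240, 194, 31), (240, 196, 31), (240, 187, 24), (241, 195, 33), (240, 201, 34), (240, 209, 40), (240, 201, 36), (240, 201, 39), (240, 205, 37), (240, 197, 33), (240, 202, 37), (239, 204, 37), (219, 178, 31), (110, 59, 24), (121, 65, 27), (119, 62, 25), (119, 63, 30), (118, 64, 27), (117, 63, 25), (116, 63, 23), (114, 61, 24), (115, 62, 24), (115, 62, 26), (113, 60, 24), (112, 60, 24), (111, 60, 21)]
```

The brass now runs straight into the dark shoulder with no tenon showing, so the ferrule is home. The jaw, tab and paddle are back where they started.

```bash
python3 -c "
from plant import r
print(r.hand_in())"
```

```text
the job is handed in; nothing more can be done
None
```

The job is handed in at about 32 s: the ferrule is home against the shoulder, the jaw sprung fully back and the robot clear, though three early presses were too shallow to move the jaw and I viewed 11 pictures, one over the limit of 10.

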